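# Strip a filling valve and present its plunger seal

### The job

The filling valve needs a new seal: slide the copper coil up off the valve's core tube and set it down flat in the blue tray without dropping it, leaving the core tube seated. Then draw the core tube with its plunger straight up out of the valve, hold it up over the blue tray at least 10 cm above the bench, tipped about halfway (45 degrees) from upright, with the rubber seal end pointing down and away from the robot towards the technician at the far side of the bench. Finish while still holding it there, and leave the markers and the screw dish where they are.

Things in the scene. Friction and masses are not known exactly. Their poses are not given: they have to be found in the camera images.
- valve: fixed brass valve on a steel foot. Origin under the foot's centre, on the bench; z up, along the bore axis. Foot 100 x 76 x 6 mm (x, y); block 50 x 50 mm, z = 10 to 54 mm; hose tails reach 67 mm either way along y at z = 26 mm. Round bore, 16 mm wide, 34 mm deep, opens in the top. Screws and nut are already out: core tube and coil are held by gravity alone
- bore_mouth (a point): centre of the bore's mouth in the top of the valve block, 54 mm above the bench
- core_tube: loose, 0.2 kg (varies), standing in the valve. Origin on its axis under its brass bonnet plate, which rests on the block; z up along the tube. Plate 48 x 48 mm, z = 0 to 6 mm; steel tube 14 mm thick, z = 6 to 60 mm, to be gripped from any side once bare; thread 9 mm thick, z = 60 to 70 mm; plunger 12 mm thick, down to z = -30 mm in the bore. Its centre of mass lies near the plate
- seal (a point): centre of the black rubber seal on the lower end of the plunger, on the core tube's axis 30 mm below the bonnet plate's underside
- coil: loose copper-wound ring on a black bobbin, 0.24 kg (varies), around the tube, standing on the bonnet plate 60 mm above the bench. Origin under its centre, z its axis: 44 mm outside, hole 19 mm, 40 mm high; tube and thread stand 24 mm above it. Terminal block on its own +x side (20 mm wide, z = 6 to 32 mm, tabs to x = 43 mm): grip across its own y. Comes clear after a rise of 64 mm
- tray: fixed blue open tray, 250 x 190 mm (x, y) outside, rim 22 mm high, walls and floor 4 mm thick. Origin under its centre, on the bench; z up, x roughly away from the robot (within 15 degrees of world x), towards the technician's side. A thing set down in it stands on the floor at z = 4 mm.
- thread_end (a point): tip of the thin threaded upper end of the core tube, on its axis 100 mm from the seal
- marker_a: loose red marker with black cap, 125 mm long, 18 mm thick, lying on the bench; leave alone. Origin under its middle
- marker_b: a second such marker; leave alone
- screw_dish: loose round steel dish with the screws and nut, 76 mm across, 18 mm high; leave alone. Origin under its centre
- tube_rack: fixed wire rack of glass test tubes, 140 x 114 mm (x, y), 148 mm high; to be kept clear of. Origin under its centre
Things that resemble listed ones, but are neither listed nor needed, are in the scene too. There is more than one size of the coil; the job needs the smaller.

How it is judged (in metres and radians):
On the way, in this order (a step that is already met when the one before it is completed fails the run):
1. the coil stands flat in the tray, let go, and the core tube is still seated in the valve (x of coil in the frame of tray between -0.11 and 0.11 m and y of coil in the frame of tray between -0.08 and 0.08 m and z of coil in the frame of tray between 0.001 and 0.01 m and angle between coil's own z axis and vertical below 0.15 rad and linear speed of coil below 0.03 m/s and contact force between the fingers and coil below 0.1 N and z of core_tube in the frame of valve below 0.059 m and horizontal distance between core_tube and bore_mouth below 0.005 m and angle between core_tube's own z axis and vertical below 0.1 rad), for 0.3 s.
2. the core tube is drawn straight up, upright, until the seal is clear above the bore (z of seal in the frame of valve above 0.056 m and horizontal distance between seal and bore_mouth below 0.03 m and angle between core_tube's own z axis and vertical below 0.3 rad), for 0.05 s.
At the end, for the whole second after the job is handed in: core tube held still, touching only the fingers, seal over the tray and 95 mm or more above the bench, axis 33 to 65 degrees off upright, seal 35 mm or more farther out (tray x) than the thread end; coil flat, at rest, let go in the tray; markers and dish within 30 mm of their start (x of coil in the frame of tray between -0.11 and 0.11 m and y of coil in the frame of tray between -0.08 and 0.08 m and z of coil in the frame of tray between 0.001 and 0.01 m and angle between coil's own z axis and vertical below 0.15 rad and linear speed of coil below 0.03 m/s and contact force between each of the fingers, core_tube and coil below 0.1 N and x of seal in the frame of tray between -0.125 and 0.125 m and y of seal in the frame of tray between -0.095 and 0.095 m and height (world z) of seal above 0.095 m and angle between core_tube's own z axis and vertical between 0.58 and 1.13 rad and ((x of thread_end in the frame of tray below -0.14 m and x of seal in the frame of tray above -0.14 m) or (x of thread_end in the frame of tray below -0.105 m and x of seal in the frame of tray above -0.105 m) or (x of thread_end in the frame of tray below -0.07 m and x of seal in the frame of tray above -0.07 m) or (x of thread_end in the frame of tray below -0.035 m and x of seal in the frame of tray above -0.035 m) or (x of thread_end in the frame of tray below 0 m and x of seal in the frame of tray above 0 m) or (x of thread_end in the frame of tray below 0.035 m and x of seal in the frame of tray above 0.035 m) or (x of thread_end in the frame of tray below 0.07 m and x of seal in the frame of tray above 0.07 m) or (x of thread_end in the frame of tray below 0.105 m and x of seal in the frame of tray above 0.105 m)) and contact force between the fingers and core_tube above 1 N and contact force between core_tube and valve below 0.1 N and contact force between core_tube and tray below 0.1 N and linear speed of core_tube below 0.05 m/s and distance of each of marker_a, marker_b, screw_dish from where it was at the start of the episode below 0.03 m); the arm keeps its last pose, push and grip.
It fails at once if the coil is dropped (falls freely faster than 0.7 m/s, about 25 mm of fall) (linear speed of coil above 0.7 m/s and contact force between the fingers and coil below 0.05 N).
It fails at once if a marker or the screw dish is pushed more than 30 mm (distance of any of marker_a, marker_b, screw_dish from where it was at the start of the episode above 0.03 m).
It also fails if it takes over 56 s, if anything falls off the work surface, if the arm or the gripper's body presses on something with over 40 N, if the wrist force passes 120 N, or if a joint passes its speed limit or range.

### The arm

A 6-joint arm with a two-finger parallel gripper is mounted at the origin on the work surface. World frame = base frame: x ahead of the robot, y to its left, z up, the work surface at z = 0. Lengths are in mm, angles in rad, forces in N, time in s.
With the tool pointing down it reaches from about 225 to 725 mm from the base axis. Payload 3.1 kg.
Tool frame: the origin (TCP) lies at the very end of the fingers, on their centre line; the grasp point (between the pads) lies 19 mm behind it; y points along the fingers, x is the direction in which the jaws open and shut, and the axes are right-handed (so a half turn about y gives the same grasp; the last joint's range is limited). The gripper opens to 85 mm and grips with 20 to 120 N. Pads are 22 mm wide; open, the fingers measure 114 mm over their backs; the gripper's body (76 mm by 85 mm) begins 54 mm behind the grasp point. The pads swing forward as they close: fully open they stand 13 mm farther back than shut.
Start: joints at [-1.322, 0.048, 0.099, 1.622, 0, 1.443], TCP at [193.157, -488.168, 208.012] pointing down, gripper open.
Joint ranges: [-2.91, 2.91], [-0.99, 1.94], [-1.21, 1.42], [-2.12, 2.29], [-1.49, 1.47], [-3.14, 3.14]. Speed limits (rad/s): [2.79, 2.79, 3.14, 3.14, 3.14, 3.14].

### API

Orientations are given as [roll, pitch, yaw] about the fixed x, y, z axes, in that order (R = Rz(yaw) Ry(pitch) Rx(roll)).
In Python, from workcell import * gives the robot as it stands. Calls block until the motion is done:
- move_to(position, orientation): joint-space move of the TCP to a pose.
- movel(position, vel=150, ori=None, contact_N=None): straight line of the TCP; ori=None keeps the orientation; vel is the mean speed in mm/s. With contact_N (N) it stops when the force on the tool has changed by that much, and returns True; else False.
- movej(angles): joint-space move.
- gripper_open() and grasp(force=None): open the fingers fully, or close them until they stop; force is the grip in N (None keeps the last).
- dwell(seconds).
- ik(position, orientation): joint angles nearest the present ones, or None.
- capture(name): name is "side" or "top" or "wrist"; returns the picture (480x640x3 uint8, blue, green, red); there is no depth.
- camera_model(name): a dict with "fx", "fy", "cx", "cy" (pixels), "position" and "rotation" of the camera in the world; the wrist camera has in their place "hand_eye" (4x4, takes a point from camera to tool coordinates, whose origin is the TCP and whose axes are the tool frame's). Camera axes: x right, y down, z forward; pixel columns grow to the right and rows downward; lengths in mm; the calibration is good to about 2 mm. The wrist camera is an equidistant fisheye: a pixel r from the principal point sees the ray r / f radians off the axis. A picture is of the moment at which its call begins: read the wrist's pose just before it. camera_model takes no time and is no camera call.
A pose or a line that the arm cannot do raises PlanningError and nothing moves.
- hand_in(): hands the job in, once; it reports no verdict.
Trained networks look in the newest picture that a camera, given by its name, has taken for a name from the list of things; names that differ only in an ending like _2 or _b are one class to them, and where a whole thing is asked for, a point or a joint stands for the part that bears it (a point fixed in the world has none). Each returns a list of dicts, best first, with "confidence" (0 to 1); they miss things now and then, are a little off and sometimes report something else, mostly with a low value. They report only what shows in the picture. A call takes as long as a camera call. They do not tell look-alikes from the thing itself.
- recognise(thing, camera): "position" ([column, row] in pixels, amid what is visible of it).
- regions_of(thing, camera): "mask" (480x640 bool, what is visible of it) and "position" ([column, row] in pixels, amid what is visible of it).
Readings, each from a call of its own:
- get_t(): time.
- get_qpos(): joint angles.
- get_qvel(): joint speeds.
- get_tau(): joint torques, N m.
- get_ee_pos(): TCP position.
- get_tool_rot(): TCP orientation.
- get_contact_force(): force on the tool from outside, world axes, zero at the start.
- get_ft_torque(): the same for the moment, N m.
- get_width(): finger opening in mm.
Only numpy, scipy, OpenCV 4.12 (cv2) and the standard library are available. Lean on these libraries where they do the work, as an engineer would, in place of code of your own. Each camera call takes 0.05 s, during which the arm holds its last target.

## Working session

There is one attempt and no reset: what is moved stays moved. The work goes in short steps, each a Python script; the robot and the scene stay as the last script left them, time stands still between calls to the robot, and variables do not carry over. Pictures are saved under pics/ and viewed, and the job is handed in when it is done.

```bash
ls; mkdir -p pics
python3 - <<'E'
from workcell import *
import cv2
for n in("side","top","wrist"):
    cv2.imwrite(f"pics/{n}0.png",capture(n)); print(n,camera_model(n))
for c in("side","top","wrist"):
  for t in("valve","coil","core_tube","tray","tube_rack","screw_dish","marker_a"):
    print(c,t,[(d["position"],round(d["confidence"],2)) for d in recognise(t,c)])
print(get_t(),get_tool_rot(),get_ee_pos(),get_width())
E
```

```text
pics
side {'fx': 590.2141126622778, 'fy': 590.2141126622778, 'cx': 322.94940178322685, 'cy': 238.52759941803626, 'position': array([ 453.08702891, 1377.60033306, 1104.45513626]), 'rotation': array([-2.16239545, -0.0050499 , -3.08266098])}
top {'fx': 553.6111961065991, 'fy': 553.6111961065991, 'cx': 327.3181616615738, 'cy': 238.0749774794318, 'position': array([ 367.80101285,  -65.86694802, 1658.10605343]), 'rotation': array([-3.01798723, -0.00802786, -1.56989353])}
wrist {'fx': 371.64829954431775, 'fy': 371.64829954431775, 'cx': 315.97930835095724, 'cy': 241.0657779695189, 'hand_eye': array([[ 9.99999063e-01,  1.34730892e-03,  2.41617153e-04,
         9.91325159e-01],
       [ 1.20148604e-04, -2.62233913e-01,  9.65004332e-01,
        -1.66792233e+02],
       [ 1.36351916e-03, -9.65003399e-01, -2.62233829e-01,
         6.62325378e+01],
       [ 0.00000000e+00,  0.00000000e+00,  0.00000000e+00,
         1.00000000e+00]])}
side valve [([302.5, 334.6], 0.73)]
side coil [([348.0, 328.9], 0.87), ([298.1, 310.1], 0.7)]
side core_tube [([298.1, 300.5], 0.49)]
side tray [([301.2, 256.6], 0.8)
[... 171 characters left out ...]
342.8, 398.4], 0.55)]
top valve [([240.1, 241.7], 0.95)]
top coil [([232.6, 283.7], 0.86), ([235.5, 232.4], 0.53)]
top core_tube [([231.2, 230.9], 0.61), ([165.2, 220.5], 0.49)]
top tray [([359.5, 226.5], 0.55), ([240.1, 242.4], 0.31)]
top tube_rack [([498.4, 261.2], 0.83), ([157.0, 276.8], 0.57)]
top screw_dish [([428.8, 268.1], 0.77), ([240.9, 243.4], 0.54)]
top marker_a [([159.3, 275.6], 0.6), ([165.5, 222.4], 0.58)]
wrist valve []
wrist coil [([525.1, 17.0], 0.74)]
wrist core_tube []
wrist tray []
wrist tube_rack [([524.9, 15.8], 0.91)]
wrist screw_dish []
wrist marker_a []
1.2 [-1.57081686e+00  8.80304353e-06 -1.19402370e+00] [ 193.14470548 -488.17375371  208.01305759] 85.52258321092287
```

View pics/top0.png

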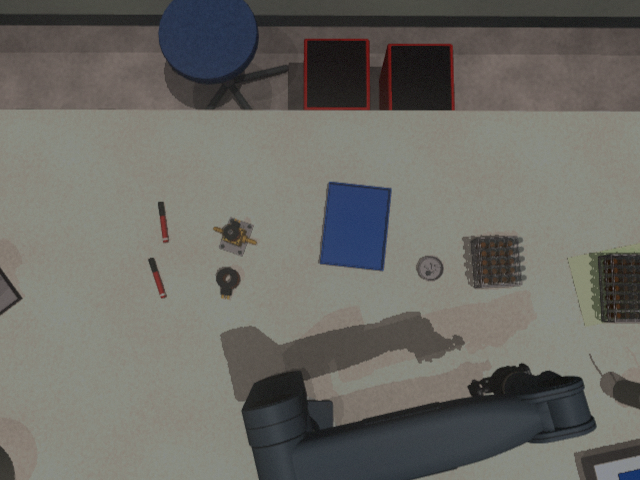

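View pics/side0.png

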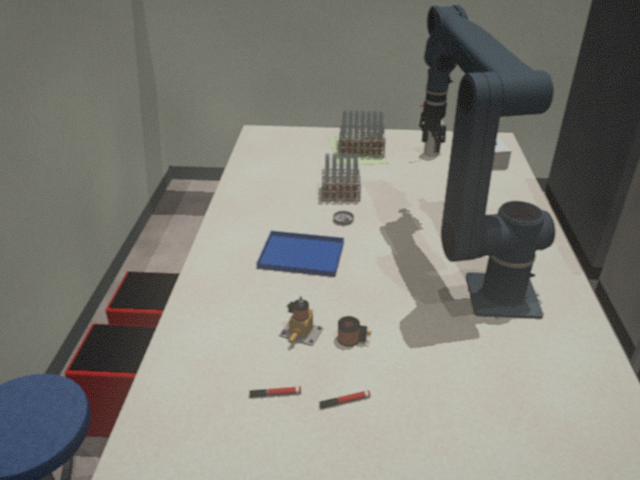

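Run:
```python
import cv2
a=cv2.imread("pics/top0.png")[150:350,120:320];cv2.imwrite("pics/top0c.png",cv2.resize(a,(600,600),interpolation=cv2.INTER_CUBIC))
a=cv2.imread("pics/side0.png")[230:430,220:420];cv2.imwrite("pics/side0c.png",cv2.resize(a,(600,600),interpolation=cv2.INTER_CUBIC))
```

```text
(no output)
```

View pics/top0c.png

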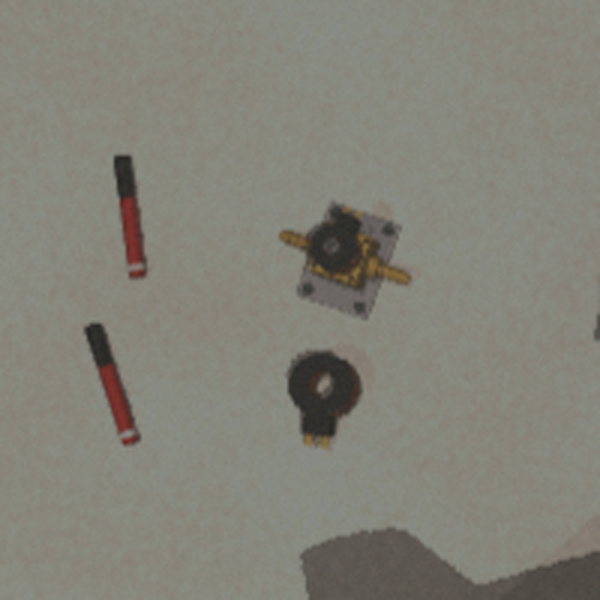

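View pics/side0c.png

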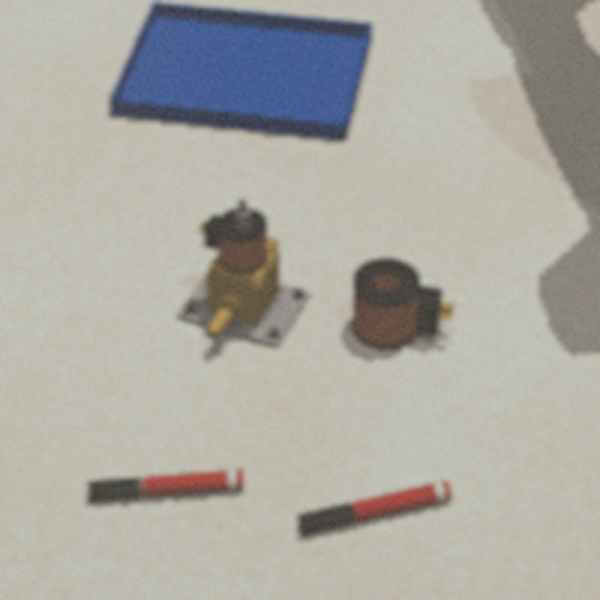

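```bash
cat > h.py <<'E'
from workcell import *
import numpy as np, cv2
from scipy.spatial.transform import Rotation as R
def Rm(v): return R.from_euler('xyz',v).as_matrix()
def pix2z(cam,uv,z):
    m=camera_model(cam); d=Rm(m['rotation'])@np.array([(uv[0]-m['cx'])/m['fx'],(uv[1]-m['cy'])/m['fy'],1]); p=np.array(m['position']); return p+d*(z-p[2])/d[2]
def proj(cam,P):
    m=camera_model(cam); c=Rm(m['rotation']).T@(np.array(P,float)-m['position']); return [m['fx']*c[0]/c[2]+m['cx'],m['fy']*c[1]/c[2]+m['cy']]
def wproj(P,pos,rot):
    m=camera_model('wrist'); T=np.array(m['hand_eye']); t=Rm(rot).T@(np.array(P,float)-pos); c=T[:3,:3].T@(t-T[:3,3])
    th=np.arctan2(np.hypot(c[0],c[1]),c[2]); ph=np.arctan2(c[1],c[0]); return [m['fx']*th*np.cos(ph)+m['cx'],m['fy']*th*np.sin(ph)+m['cy']]
def wpix2z(uv,z,pos,rot):
    m=camera_model('wrist'); T=np.array(m['hand_eye']); x=(uv[0]-m['cx']);y=uv[1]-m['cy']; r=np.hypot(x,y);th=r/m['fx']
    d=np.array([np.sin(th)*x/r,np.sin(th)*y/r,np.cos(th)]); Rw=Rm(rot); d=Rw@T[:3,:3]@d; p=np.array(pos)+Rw@T[:3,3]; return p+d*(z-p[2])/d[2]
def save(n,img): cv2.imwrite(f"pics/{n}.png",img)
E
python3 - <<'E'
from h import *
print("tray corners",[pix2z("top",c,22)[:2].round(0) for c in[(329,183),(391,188),(383,270),(320,265)]])
print("tray corners side",[pix2z("side",c,22)[:2].round(0) for c in[(271,233),(344,236),(336,275),(258,269)]])
print("valve",pix2z("top",(231,230.5),120)[:2],pix2z("top",(236,237),6))
print("free coil",pix2z("top",(228,275),40)[:2]); print("dish",pix2z("top",(429.5,267.5),10)); print("rack",pix2z("top",(497,260),60))
for m in[(163,202),(166,241),(151,258),(163,297)]: print("mk",pix2z("top",m,9)[:2].round())
E
```

```text
tray corners [array([738., -84.]), array([ 724., -271.]), array([ 476., -244.]), array([491., -57.])]
tray corners side [array([ 717., -253.]), array([ 474., -251.]), array([492., -37.]), array([730., -51.])]
valve [579.77555119 191.73234309] [575.80796285 195.38560082   6.        ]
free coil [459.76254397 210.94451353]
dish [ 484.65646066 -383.98880564   10.        ]
rack [ 503.18804777 -570.98979085   60.        ]
mk [682. 417.]
mk [563. 404.]
mk [512. 447.]
mk [396. 407.]
```

The top view shows the valve with the small coil at about (231,231), the bigger look-alike coil lying at (228,278), and the tray with corners (329,183)–(383,270). The dish is at (429,268) and the rack at (497,260). Next I'll take a wrist view over the valve.

Run:
```python
from h import *
for y in (62,-118):
  print(y,ik([570,195,300],[-np.pi/2,0,np.radians(y)]))
  for p in([578,193,65],[578,193,160],[600,-164,160],[560,-110,10]): print(p,ik(p,[-np.pi/2,0,np.radians(y)]))
# move up & over
move_to([300,-300,330],[-np.pi/2,0,np.radians(-30)])
move_to([570,195,300],[-np.pi/2,0,np.radians(-118)] if ik([570,195,300],[-np.pi/2,0,np.radians(-118)]) is not None else [-np.pi/2,0,np.radians(62)])
p,r=get_ee_pos(),get_tool_rot(); im=capture("wrist"); save("w1",im); print(p,r,get_t())
for t in("coil","core_tube","thread_end"): print(t,[(d["position"],round(d["confidence"],2)) for d in recognise(t,"wrist")])
```

```text
62 [0.21834511 0.31413685 0.58980262 1.84646209 0.         0.7070373 ]
[578, 193, 65] [0.21226242 0.2809043  0.07704904 1.36694107 0.         0.70095461]
[578, 193, 160] [0.21226242 0.2643579  0.24608566 1.55252409 0.         0.70095461]
[600, -164, 160] [-0.37457912  0.29874495  0.28783079  1.55988216  0.          0.11411307]
[560, -110, 10] [-0.31145348  0.21418703 -0.11441342  1.24219588  0.          0.17723871]
-118 [ 0.21834511  0.31413685  0.58980262  1.84646209  0.         -2.43455535]
[578, 193, 65] [ 0.21226242  0.2809043   0.07704904  1.36694107  0.         -2.44063805]
[578, 193, 160] [ 0.21226242  0.2643579   0.24608566  1.55252409  0.         -2.44063805]
[600, -164, 160] [-0.37457912  0.29874495  0.28783079  1.55988216  0.         -3.02747958]
[560, -110, 10] [-0.31145348  0.21418703 -0.11441342  1.24219588  0.         -2.96435395]
[570.1365687  194.48983775 300.04225895] [-1.57067703e+00 -8.32150527e-05 -2.06048985e+00] 5.225
coil [([310.7, 193.7], 0.81), ([349.5, 291.3], 0.69), ([324.8, 173.7], 0.19)]
core_tube [([315.1, 197.4], 0.62)]
thread_end [([317.2, 199.3], 0.84), ([324.9, 173.3], 0.29)]
```

View pics/w1.png

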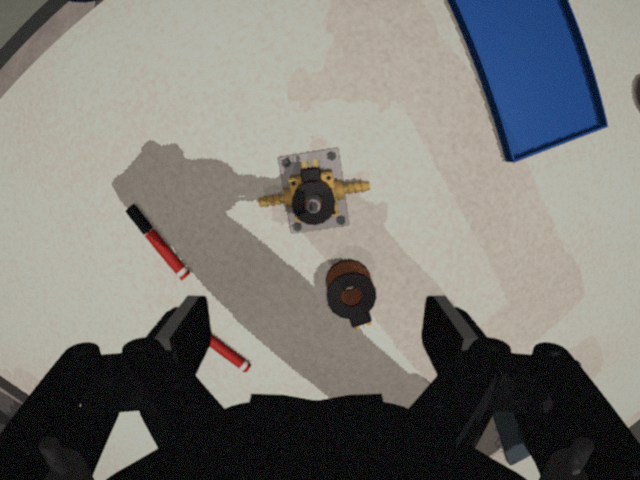

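Run:
```python
import cv2
a=cv2.imread("pics/w1.png")[130:250,240:390];cv2.imwrite("pics/w1c.png",cv2.resize(a,(750,600),interpolation=cv2.INTER_CUBIC))
```

```text
(no output)
```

View pics/w1c.png

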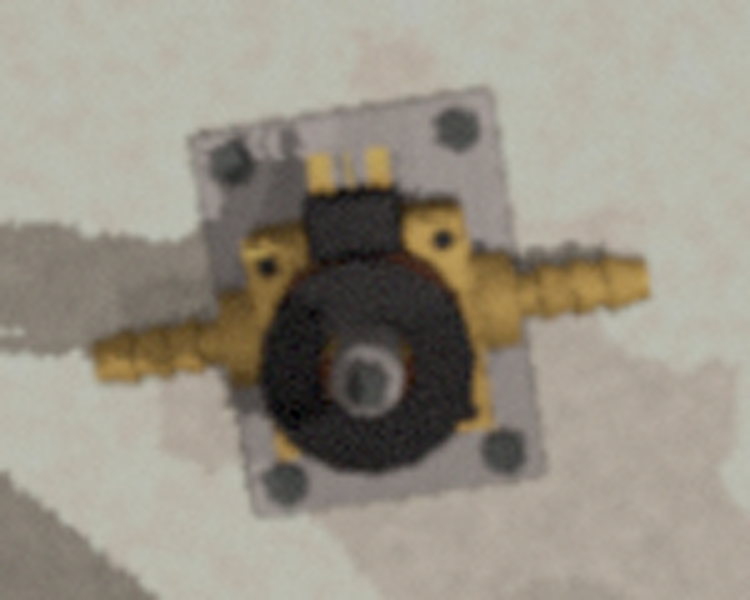

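Run:
```python
from h import *
p,r=get_ee_pos(),get_tool_rot()
f=lambda c,z: wpix2z((240+c[0]/5,130+c[1]/5),z,p,r)[:2]
ct=f((366,366),100); tip=f((367,382),124); print("coil",ct,"tip",tip)
fc=[f(c,6) for c in[(190,133),(492,87),(547,475),(257,517)]]; print(np.round(fc),"foot c",np.mean(fc,axis=0))
tb=f((348,172),79); d=tb-ct; print(tb,np.hypot(*d),np.degrees(np.arctan2(d[1],d[0])))
e=fc[0]+fc[1]-fc[2]-fc[3]; print("valve yaw",np.degrees(np.arctan2(e[1],e[0])))
m=[f(c,6) for c in((98,360),(647,278))]
tc=[wpix2z(c,22,p,r)[:2].round() for c in((512,161),(606,125))];print(tc)
print("top est",pix2z("top",(231,230.5),124)[:2])
```

```text
coil [576.77748051 193.49834206] tip [577.41386321 192.73048783]
[[636. 212.]
 [611. 141.]
 [517. 174.]
 [542. 244.]] foot c [576.40709802 192.94808533]
[611.79204921 179.28774072] 37.78837402792596 -22.08968766973727
valve yaw -19.11533479509338
[array([498., -58.]), array([ 478., -243.])]
top est [579.22429001 191.06243014]
```

Run:
```python
from h import *
O=[-np.pi/2,0,np.radians(-112)]
move_to([577,193,180],O)
print(movel([577,193,64],vel=100,contact_N=8),get_ee_pos(),get_contact_force())
grasp(50); print(get_width(),get_contact_force(),get_ee_pos())
save("s2",capture("side"))
print(movel([577,193,84],vel=40,contact_N=15),get_contact_force(),get_width(),get_t())
save("s3",capture("side")[230:430,220:420])
```

```text
False [577.79427435 193.19528719  65.10465769] [0.15872654 0.89674271 0.58036899]
41.719753128657956 [-0.20682648  0.78695103  5.08686218] [577.72629884 193.30237947  65.1288225 ]
False [-0.40343325  0.26726601 -2.83691061] 41.76721709465499 8.425
```

View pics/s3.png

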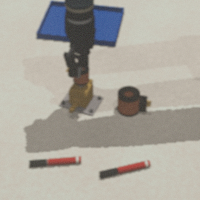

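Run:
```python
from h import *
print(movel([577,193,155],vel=70,contact_N=12),get_contact_force(),get_width())
save("s4",cv2.resize(capture("side")[190:390,220:420],(600,600)))
p,r=get_ee_pos(),get_tool_rot(); save("w4",capture("wrist")); print(p,r,get_t())
```

```text
False [ 1.70140534e-03  6.62851432e-01 -1.85771997e+00] 41.43320116547484
[576.48951553 192.89550732 154.05636566] [-1.57217778e+00 -9.29289920e-04 -1.95473466e+00] 9.7417
```

View pics/s4.png

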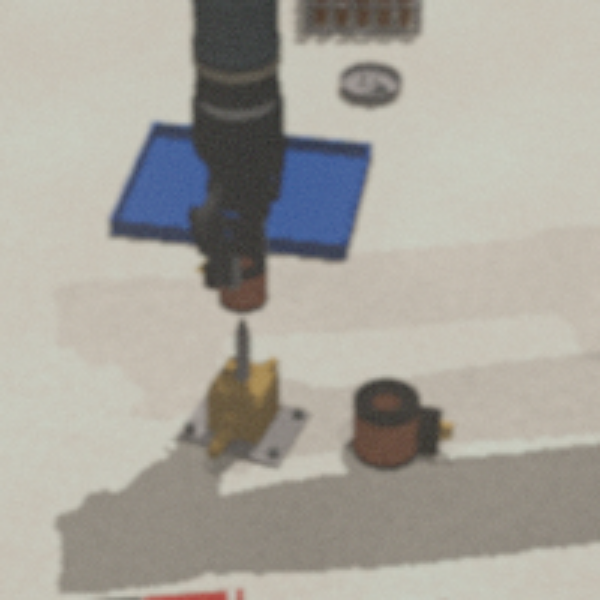

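View pics/w4.png

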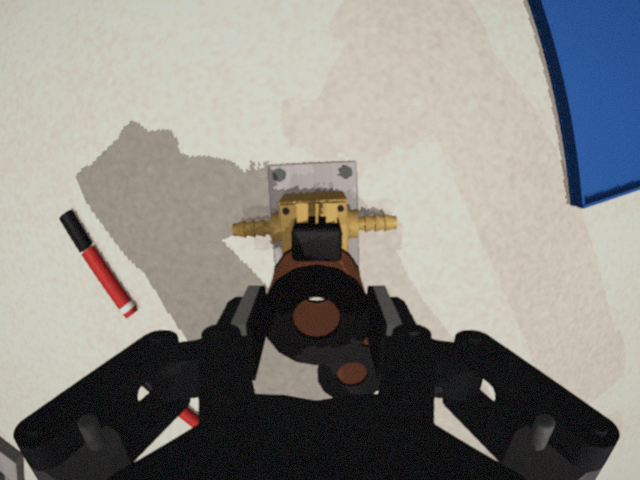

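The side view shows the coil at (243,285) in the fingers, clear above the tube, which is still standing in the valve. Next is the tray.

Run:
```python
from h import *
O=[-np.pi/2,0,np.radians(-112)]
movel([577,193,165],vel=80)
movel([577,-161,140],vel=140)
movel([577,-161,40],vel=100)
print(get_contact_force(),get_ee_pos(),get_width())
print(movel([577,-161,4],vel=15,contact_N=4),get_contact_force(),get_ee_pos(),get_t())
save("s5",cv2.resize(capture("side")[190:330,220:420],(800,560)))
```

```text
Traceback (most recent call last):
workcell.PlanningError: the arm cannot follow that straight line within its joint ranges
```

Run:
```python
from h import *
print(get_qpos(),get_ee_pos())
for y in(-112,-100,-90): print(y,ik([577,-161,140],[-np.pi/2,0,np.radians(y)]),ik([577,-161,8],[-np.pi/2,0,np.radians(y)]))
```

```text
[ 2.12591195e-01  2.61722228e-01  2.54833600e-01  1.56198317e+00
 -8.18658638e-06 -2.54499731e+00] [577.64219541 193.12365865 166.00590185]
-112 [-0.38402047  0.23648231  0.17323773  1.50755175  0.          3.14154462] [-0.38402047  0.28628029 -0.03215273  1.25236331  0.          3.14154462]
-100 [-0.38402047  0.23648231  0.17323773  1.50755175  0.          2.93210511] [-0.38402047  0.28628029 -0.03215273  1.25236331  0.          2.93210511]
-90 [-0.38402047  0.23648231  0.17323773  1.50755175  0.          2.75757218] [-0.38402047  0.28628029 -0.03215273  1.25236331  0.          2.75757218]
```

Run:
```python
from h import *
O=[-np.pi/2,0,np.radians(-130)]
move_to([577,-161,140],O)
print(get_qpos(),get_ee_pos(),get_t(),get_contact_force())
movel([577,-161,40],vel=100)
dwell(.2)
print(get_contact_force(),get_ee_pos(),get_width())
print(movel([577,-161,4],vel=15,contact_N=4),get_contact_force(),get_ee_pos(),get_t())
save("s5",cv2.resize(capture("side")[190:330,220:420],(800,560)))
```

```text
[-3.82422464e-01  2.36356805e-01  1.73256000e-01  1.50770963e+00
  8.90416499e-04 -2.82736105e+00] [ 577.32040226 -159.77846028  140.08405565] 11.35 [ 0.81586776 -0.46377658 -2.63541543]
[-0.8245256  -1.23963278 -2.69844199] [ 577.66649762 -161.29064217   40.9777406 ] 41.61371796112401
True [-0.79961621  0.40743619  5.49001594] [ 576.87758359 -160.95562387    9.10754994] 14.5167
```

View pics/s5.png

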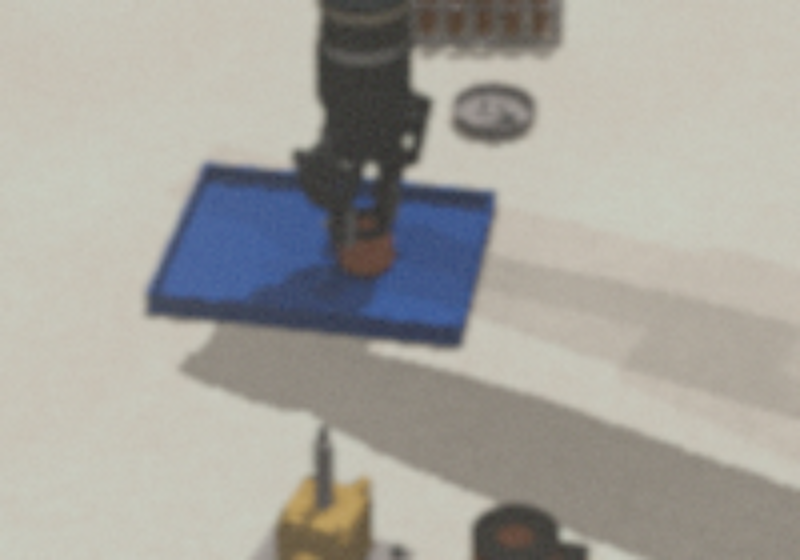

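The coil is on the tray floor: contact came at TCP z = 9.1, as expected. Releasing it.

Run:
```python
from h import *
gripper_open(); dwell(.1)
movel([577,-161,150],vel=120)
print(get_t(),get_width())
save("s6",cv2.resize(capture("side")[190:330,220:420],(800,560)))
a=np.radians(-6.4); u=np.array([np.cos(a),np.sin(a),0]); v=np.array([-np.sin(a),np.cos(a),0]); Z=np.array([0,0,1.])
t=np.radians(48); y=np.sin(t)*u-np.cos(t)*Z; w=np.cross(v,y)
seal=np.array([620,-155,150.])
# grasp pt at tube z~? TCP at tube z +6 -> 36 mm from seal
P=seal-y*40
for n,x in(("A",v),("B",-v),("C",w),("D",-w)):
  e=R.from_matrix(np.c_[x,y,np.cross(x,y)]).as_euler('xyz'); print(n,P.round(),e.round(3),ik(P,e))
for yw in range(-180,180,30): 
  q=ik([577,193,65],[-np.pi/2,0,np.radians(yw)]); print(yw,None if q is None else q.round(2))
```

```text
16.5167 85.20887940130699
A [ 590. -152.  177.] [-2.409  0.     1.459] [-0.53419179 -0.62332835 -0.78008379  0.62220606  0.30963837 -0.29220577]
B [ 590. -152.  177.] [-0.733  0.    -1.682] [-0.53419179 -0.62332835 -0.78008379  0.62220606  0.30963837  2.84938688]
C [ 590. -152.  177.] [-1.571  0.838  3.03 ] [-0.53419179 -0.62332835 -0.78008379  0.62220606  0.30963837 -1.8630021 ]
D [ 590. -152.  177.] [-1.571 -0.838 -0.112] [-0.53419179 -0.62332835 -0.78008379  0.62220606  0.30963837  1.27859055]
-180 [ 0.21  0.28  0.07  1.37 -0.   -1.36]
-150 [ 0.21  0.28  0.07  1.37 -0.   -1.88]
-120 [ 0.21  0.28  0.07  1.37  0.   -2.41]
-90 [ 0.21  0.28  0.07  1.37  0.   -2.93]
-60 [0.21 0.28 0.07 1.37 0.   2.83]
-30 [0.21 0.28 0.07 1.37 0.   2.31]
0 [0.21 0.28 0.07 1.37 0.   1.78]
30 [0.21 0.28 0.07 1.37 0.   1.26]
60 [0.21 0.28 0.07 1.37 0.   0.74]
90 [0.21 0.28 0.07 1.37 0.   0.21]
120 [ 0.21  0.28  0.07  1.37  0.   -0.31]
150 [ 0.21  0.28  0.07  1.37  0.   -0.83]
```

View pics/s6.png

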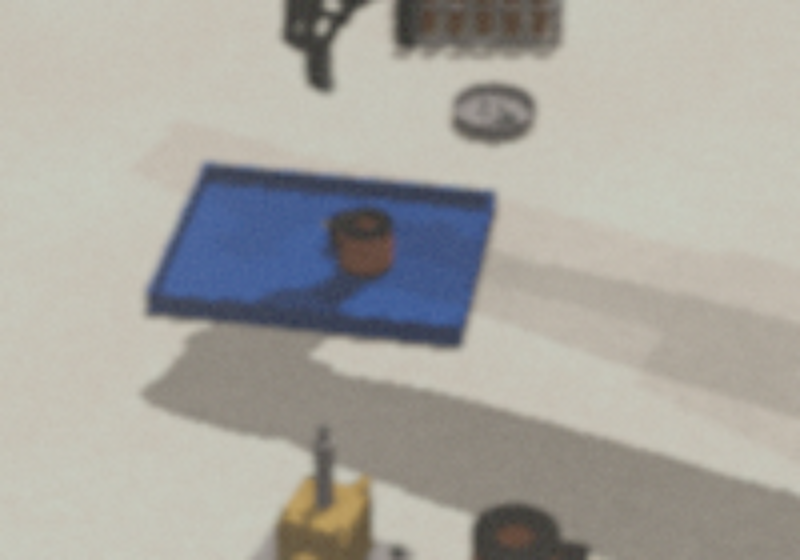

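The side view shows the coil standing flat in the tray at (360,242), with the tube still upright in the valve at (322,470). Next is the tube, jaws along the tilt plane (option D).

Run:
```python
from h import *
O=[-np.pi/2,0,np.radians(-6.4)]
move_to([577,193,200],O); dwell(.1)
p,r=get_ee_pos(),get_tool_rot(); im=capture("wrist"); save("w7",im); print(p,r,get_t(),wproj([577,193,124],p,r),wproj([577,193,60],p,r))
print([(d["position"],d["confidence"],wpix2z(d["position"],124,p,r)) for d in recognise("thread_end","wrist")])
```

```text
[577.04697488 192.8597115  199.97151974] [-1.57086257e+00  8.13077053e-07 -1.11849260e-01] 20.625 [np.float64(315.1614907413222), np.float64(240.06655398585804)] [np.float64(315.28626465657726), np.float64(220.3461022308947)]
[]
```

View pics/w7.png

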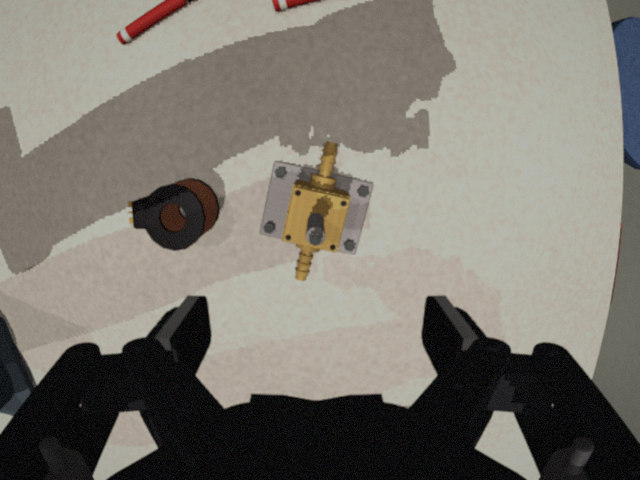

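The tube tip shows at about (315,239), where (577,193,124) projects to (315,240), so they agree. Gripping it and drawing it up.

Run:
```python
from h import *
print(movel([577,193,67],vel=100,contact_N=8),get_ee_pos())
grasp(100); print(get_width(),get_contact_force(),get_t())
print(movel([577,193,85],vel=40,contact_N=20),get_contact_force())
print(movel([577,193,150],vel=80,contact_N=20),get_contact_force(),get_width(),get_t())
dwell(.1)
save("s8",cv2.resize(capture("side")[190:390,220:420],(600,600)))
```

```text
False [577.76401487 193.15238248  68.04167692]
10.600032745763288 [-1.15875187  0.08117228  1.81500029] 22.8417
False [ 1.16578303  0.44140974 -1.37371712]
False [ 0.5377278   0.35919093 -2.93029724] 11.000707450666333 24.4083
```

View pics/s8.png

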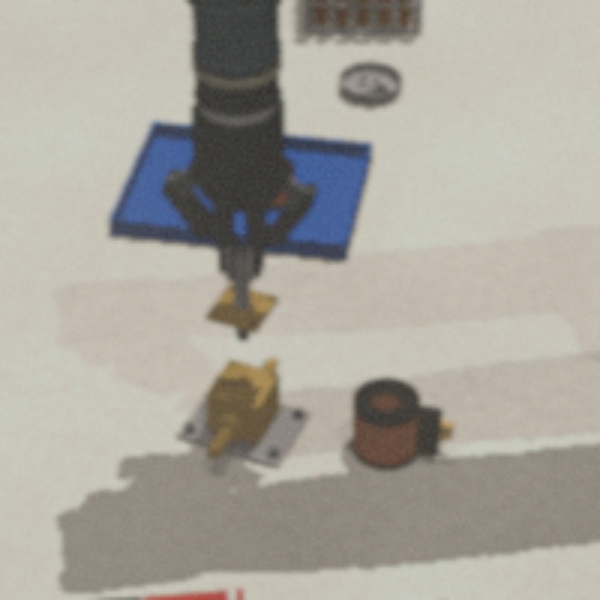

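The side view shows the tube out of the valve and upright, seal at (243,335), well above the bore. Now I'll plan the transfer and the tilt.

```bash
cat >> h.py <<'E'
_a=np.radians(-6.4); U=np.array([np.cos(_a),np.sin(_a),0]); V=np.array([-np.sin(_a),np.cos(_a),0]); ZZ=np.array([0,0,1.])
def tilt(deg,seal,L=43):
    t=np.radians(deg); y=np.sin(t)*U-np.cos(t)*ZZ; x=np.cos(t)*U+np.sin(t)*ZZ
    return np.array(seal)-L*y, R.from_matrix(np.c_[x,y,np.cross(x,y)]).as_euler('xyz')
E
python3 - <<'E'
from h import *
for d,s in((0,[577,193,125]),(0,[577,-160,150]),(16,[590,-160,150]),(32,[605,-160,150]),(46,[622,-160,150])):
    P,e=tilt(d,s); print(d,P.round(),e.round(2),ik(P,e))
E
```

```text
0 [577. 193. 168.] [-1.57  0.   -0.11] [2.12610794e-01 2.62527928e-01 2.59758339e-01 1.56802674e+00
 4.44089210e-16 1.89510819e+00]
0 [ 577. -160.  193.] [-1.57  0.   -0.11] [-3.82462136e-01  2.40657678e-01  2.83359385e-01  1.61349803e+00
  4.44089210e-16  1.30003526e+00]
16 [ 578. -159.  191.] [-1.57 -0.28 -0.11] [-0.42860471 -0.08001751 -0.09442158  1.2903826   0.08600171  1.26540623]
32 [ 582. -157.  186.] [-1.57 -0.56 -0.11] [-0.48532821 -0.3693165  -0.44270062  0.97051293  0.19464448  1.24982266]
46 [ 591. -157.  180.] [-1.57 -0.8  -0.11] [-0.53548685 -0.58361713 -0.72877445  0.6690786   0.30029581  1.26711451]
```

Run:
```python
from h import *
grasp(120)
for d,s in((0,[577,193,125]),(0,[577,-160,150]),(16,[590,-160,150]),(32,[605,-160,150]),(46,[622,-160,150])):
    P,e=tilt(d,s); move_to(P,e)
dwell(.5)
p,r=get_ee_pos(),get_tool_rot()
print(get_t(),p,r,get_width(),get_contact_force())
s=np.array(p)+Rm(r)[:,1]*43; th=np.array(p)-Rm(r)[:,1]*57; print(s,th,proj("side",s),proj("side",th),proj("top",s),proj("top",th))
save("s9",cv2.resize(capture("side")[170:320,220:420],(800,600)))
save("t9",cv2.resize(capture("top")[140:290,280:480],(800,600)))
save("w9",capture("wrist"))
```

```text
28.125 [ 591.77305726 -156.790533    180.92007657] [-1.57137153 -0.80347771 -0.11120136] 10.302750789881346 [-1.11891991  0.45197075 -1.88948447]
[ 622.52945442 -160.24974131  151.06914842] [ 551.0029494  -152.20507082  220.48991157] [np.float64(295.8187521114299), np.float64(215.52439038587127)] [np.float64(318.9013124831911), np.float64(198.00740670086176)] [np.float64(357.22004408496866), np.float64(213.86373570237558)] [np.float64(355.94048455003707), np.float64(236.39419139684102)]
```

View pics/s9.png

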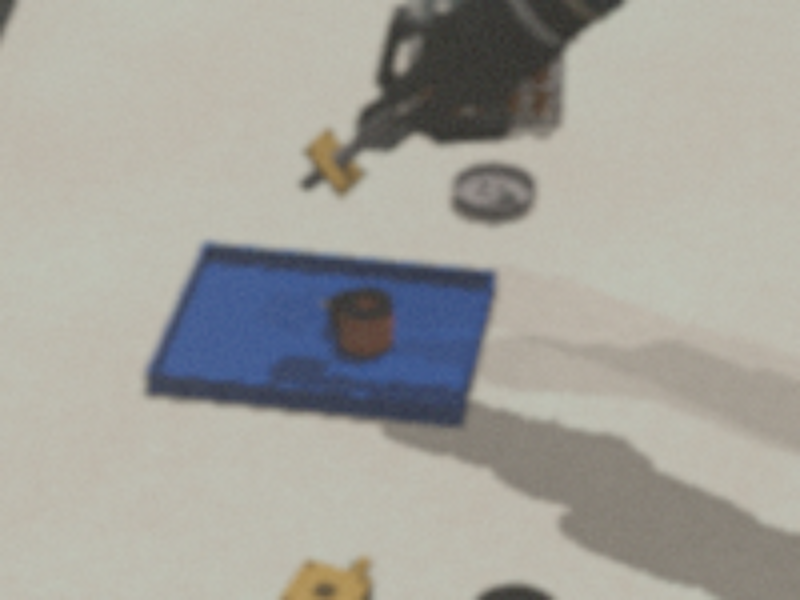

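View pics/t9.png

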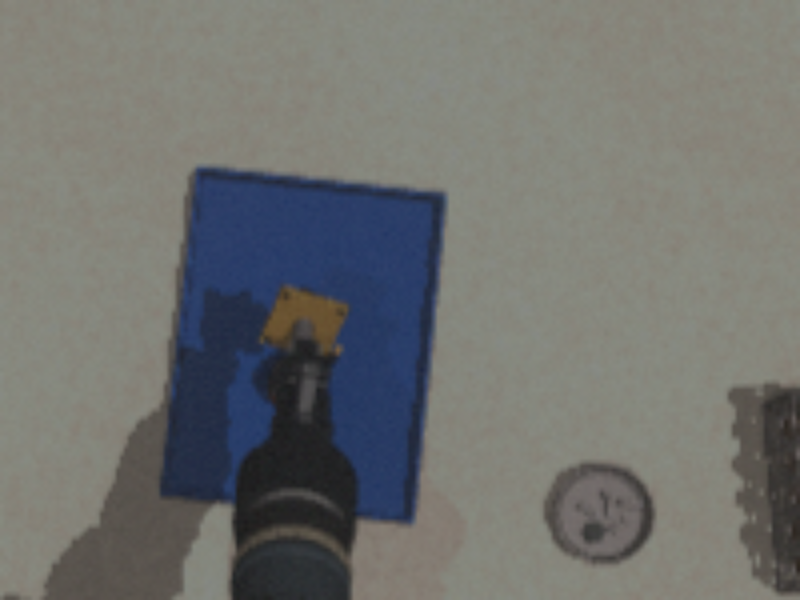

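View pics/w9.png

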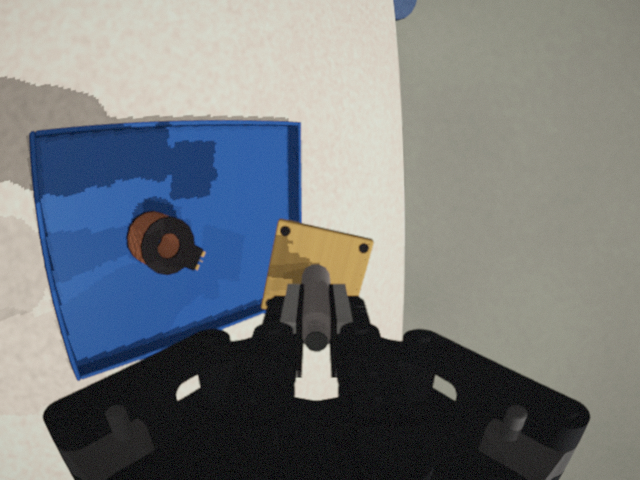

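The seal shows in the side view at full-image pixel (296.7,215.7), against a predicted (295.8,215.5). The tube lies along the tool axis, and the coil stands flat in the tray.

Run:
```python
from h import *
print(np.abs(get_qvel()).max(),get_t()); hand_in()
```

```text
0.008271702011956285 28.275
the job is handed in; nothing more can be done
```

I did the whole job and handed it in at 28.3 s of the 56 s allowed; the hand-in reports no verdict.

- **Coil:** I slid the smaller coil up off the core tube and set it down in the blue tray. It touched the tray floor at the expected height, and the pictures afterwards show it standing flat and let go. The core tube stayed upright in the valve throughout.
- **Core tube:** I drew it straight up out of the valve and moved it over the tray. It is held there about 46° off upright, with the seal pointing down and away from the robot.
- **Last checks:**
  - By calculation from the arm's pose, the seal is at about (622, -160, 151) mm. That is over the tray, 151 mm above the bench and 71 mm farther out than the thread end.
  - In the side camera the seal showed within 1 pixel of that calculated position.
  - The arm was practically still (joint speeds under 0.01 rad/s).
  - The dish showed no visible shift. The markers were clear of all moves, but I did not measure them again at the end.
- **Disagreements:**
  - The finger opening read about 3 mm under nominal on both parts (41.7 mm for the 44 mm coil, 10.3–11.0 mm for the 14 mm tube). I took this as a reading offset.
  - One straight-line move to the tray was refused at the last joint's limit. I replaced it with a joint move at a different turn of the wrist.

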